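Put the steel coffee dripper together on its glass

TASK

The washed steel drip-coffee maker lies about in pieces; put it together, empty, on the drinking glass, from the bottom up and in this order: the saucer plate on the glass with its well down in the mouth, then the brewing chamber upright inside the plate's collar, then the press down onto the chamber's floor with its handle up, and last the domed lid over the chamber. Each part should sit fully home and level, let go and at rest, with the glass still standing, and the mug, the honey jar and the kitchen timer left where they are.

Things in the scene. Friction and masses are not known exactly. Their poses are not given: they have to be found in the camera images.
- tumbler: Clear drinking glass, loose, upright, empty: 85 high, 60 across the foot, 74 across the rim, mouth 67 inside. Origin: centre of its underside, z up; round (yaw means nothing). Base of the stack, need not be moved. With the plate's flange on its rim, the plate's origin is 77 above this one.
- plate: Saucer plate, steel, the widest part, lying right way up. Flange 90 across, z 8 to 10.5; below it a well tapering from 60 to 52 across; above it a collar, z 10.5 to 23.5, flaring 65 to 70 across outside, 60 to 65 inside. Origin: centre of the well's underside. Grip round the collar from above, fingertips just over the flange. The chamber stands on the floor inside it, at z 10.5. 70 g, round.
- chamber: Brewing chamber, steel, an upright open cup 49 high, 53 across the foot, 57 at the rim; inside 48 to 52 across, floor at z 3. Two ears on its own +x and -x sides reach 38.5 from the axis, 14 wide, z 25 to 35. Origin: centre of its underside. Grip it across its own y axis, fingertips 16 or more above the foot to clear the plate's collar (13 high) when set down. 80 g.
- press: Press, steel: disc 45 across, 4 thick, thin stem, and on top an upright loop handle 24 wide along its own x, 10 thick along its own y, z 40 to 62. Origin: centre of the disc's underside; it stands handle up. Grip the handle across its y. Seated, its origin is 3 above the chamber's and the handle rises 16 over the rim; fingertips at z 48 or more stay above the rim. 60 g.
- lid: Domed lid, steel: flared skirt 73 across below (68 to 63 inside), shoulder, dome 51 across up to z 32.5, and on top a black round knob 15 across, z 35.5 to 52.5, on a thin neck. Origin: centre of the skirt's lower edge; it stands on its skirt, knob up. Grip the knob from above. Seated on the chamber's rim (skirt outside), its origin is 41.5 above the chamber's. 70 g, round.
- mug: White mug with a leaf pattern, 95 high, 92 across without its handle, a bystander at the left. Origin: centre of its underside. Leave it where it is.
- honey: Small honey jar with a green lid, 84 high, 66 across, a bystander at the back. Origin: centre of its underside. Leave it where it is.
- timer: Round kitchen timer with a red ring, 61 across, 42 high, a bystander among the parts. Origin: centre of its underside. Leave it where it is.
- coffee_brewer: Black coffee machine, fixed, always in the same place, 326 x 203 on the worktop and 308 high, a bystander at the left behind the mug, between the arm's starting place and some of the parts: move round in front of it, not through it. Origin: centre of its underside.
Not all that is in view belongs to the job. Leave any blue look-alike of the press alone.

How it is judged:
By the outcome, as a careful person would: the job done as asked, in the order asked, and still so for the second after the job is handed in, with the robot touching nothing.
It also fails if it takes over 90 s, if anything falls off the work surface, if the arm or the gripper's body presses on something with over 40 N, if the wrist force passes 120 N, or if a joint passes its speed limit or range.

ROBOT

A 6-joint arm with a two-finger parallel gripper is mounted at the origin on a cart in front of the work surface, level with it; the furniture and walls round the work are solid. World frame = base frame: x ahead of the robot, y to its left, z up, the work surface at z = 0. Lengths are in mm, angles in rad, forces in N, time in s.
With the tool pointing down it reaches from about 275 to 775 mm from the base axis. Payload 14.6 kg.
Tool frame: the origin (TCP) lies at the very end of the fingers, on their centre line; the grasp point (between the pads) lies 19 mm behind it; z points along the fingers, y is the line along which they close (so a half turn about z gives the same grasp; the last joint's range is limited). The gripper opens to 85 mm and grips with 20 to 120 N. Pads are 22 mm wide; open, the fingers measure 114 mm over their backs; the gripper's body (76 mm by 85 mm) begins 54 mm behind the grasp point. The pads swing forward as they close: fully open they stand 13 mm farther back than shut.
Start: joints at [-1.465, 0.263, -0.048, 1.259, 0, 1.415], TCP at [135.367, -507.252, 231.278] pointing down, gripper open.
Joint ranges: [-2.65, 2.65], [-0.89, 1.7], [-1.18, 1.37], [-2.13, 2.11], [-1.35, 1.29], [-3.14, 3.14]. Speed limits (rad/s): [1.89, 1.89, 2.57, 2.79, 3.14, 3.14].

INTERFACE

Orientations are given as a rotation vector (axis times angle).
In Python, from rig import state, grab_frame, get_calibration, hand_in, spot_in, regions_of gives the robot as it stands.
- The arm moves only by the tool apply_moves, never from a script. Its argument "increments" is text: rows parted by semicolons, each of 7 numbers parted by spaces: the shift along the tool's x, y, z in units of 6 cm (1.0 is 6 cm), then the turn, a rotation vector about the tool's x, y, z in units of 5 degrees (1.0 is 5 degrees), then the opening, from -1 (shut) to 1 (fully open). In form: dx dy dz ax ay az grip; .... A call has exactly 5 rows; each row shifts and turns the commanded pose from where the row before left it, along the tool's axes as they then stand; what a row does not reach is not made up. A row lasts 1/8 s, in which the tool goes at most 62.5 mm and 10.7 degrees, less where a joint would pass 70% of its speed; a pose out of reach is approached as far as the arm can. A call with a number of a shift or a turn outside -1 to 1 is refused whole. A call with a gripper value outside its range is refused whole. The fingers move at their own pace and stop on an object; "force" is the grip in N (left out, the last holds). Time passes only in rows, so rows that do not move let the fingers close, or fill a call up. It gives the time, the measured TCP pose, the force, the opening and the grip force at its end, in the units of the state.
- state(): the state, without advancing time (a new reading comes with each control period).
- grab_frame(name): name is "scene" or "top"; returns the picture (384x512x3 uint8, red, green, blue); there is no depth.
- get_calibration(name): a dict with "mtx" (3x3 intrinsics, pixels), "rvec" (rotation vector, rad) and "tvec" (3), from world to camera coordinates, as OpenCV has them. Camera axes: x right, y down, z forward; pixel columns grow to the right and rows downward; lengths in mm; the calibration is good to about 2 mm. A picture is of the moment at which its call begins. get_calibration takes no time and is no camera call.
- hand_in(): hands the job in; it is judged then, once.
Trained networks look in the newest picture that a camera, given by its name, has taken for a name from the list of things; names that differ only in an ending like _2 or _b are one class to them, and where a whole thing is asked for, a point or a joint stands for the part that bears it (a point fixed in the world has none). Each returns a list of dicts, best first, with "p" (0 to 1); they miss things now and then, are a little off and sometimes report something else, mostly with a low value. They report only what shows in the picture. A call takes as long as a camera call. They do not tell look-alikes from the thing itself.
- spot_in(query, camera): "location" ([x, y, z] in mm, in world coordinates, good to about 4 mm: the middle of the surface that is visible of it).
- regions_of(query, camera): "pixels" (384x512 bool, what is visible of it).
The state is a dict: "clock": time; "joint_positions": joint angles; "joint_velocities": joint speeds; "effort": joint torques, N m; "ee_pos": TCP position; "orientation": TCP orientation; "ft_force": force on the tool from outside, world axes, zero at the start; "wrist_torque": the same for the moment, N m; "opening": finger opening in mm; "grip_force": force on a finger pad.
Only numpy, scipy, OpenCV 4.12 (cv2) and the standard library are available. Lean on these libraries where they do the work, as an engineer would, in place of code of your own. Each camera call takes 0.05 s, during which the arm holds its last target. There are 200 camera calls.

## Working session

There is one attempt and no reset: what is moved stays moved. The work goes in short steps, Python scripts to look and compute and a tool call to move; the robot and the scene stay as the last step left them, time stands still between calls to the robot, and variables do not carry over. Pictures are saved under pics/ and viewed, at most 14 in all, crops included, and the job is handed in when it is done.

Besides the shell and the picture viewer there is one more tool, called after "Emit:" by a JSON object that holds its "name" and its "arguments", one argument or row to a line. apply_moves: Moves the arm, as the interface text tells. Shifts and turns lie within -1 to 1; 1 stands for 6 cm of shift or 5 degrees of turn. Its arguments: {"type":"object","properties":{"increments":{"type":"string"},"force":{"type":"number"}},"required":["increments"]}

```bash
mkdir -p pics
cat > h.py <<'E'
from rig import *
import numpy as np, cv2
def cal(n):
    c=get_calibration(n); R,_=cv2.Rodrigues(np.array(c["rvec"],float)); return np.array(c["mtx"],float),R,np.array(c["tvec"],float).ravel()
def proj(n,p):
    K,R,t=cal(n); q=K@(R@np.array(p,float)+t); return q[:2]/q[2]
def ray(n,uv,z):
    K,R,t=cal(n); d=R.T@np.linalg.inv(K)@np.array([uv[0],uv[1],1.]); o=-R.T@t
    return o+d*(z-o[2])/d[2]
def save(n,f,box=None,s=1):
    im=grab_frame(n)
    if box: im=im[box[1]:box[3],box[0]:box[2]]
    im=cv2.resize(im,None,fx=s,fy=s,interpolation=cv2.INTER_CUBIC)
    cv2.imwrite("pics/"+f,im[:,:,::-1]);
E
python3 - <<'E'
from h import *
s=grab_frame("scene"); t=grab_frame("top")
cv2.imwrite("pics/a_scene.png",cv2.resize(s,(768,576))[:,:,::-1]); cv2.imwrite("pics/a_top.png",cv2.resize(t,(768,576))[:,:,::-1])
for n in ["scene","top"]:
    K,R,t=cal(n); print(n,K[0,0],(-R.T@t).round(),R[2].round(2))
    for q in ["tumbler","plate","chamber","press","lid","mug","honey","timer"]:
        print(q,[(np.round(d["location"]).tolist(),proj(n,d["location"]).round().tolist(),round(d["p"],2)) for d in spot_in(q,n)[:3]])
print(state())
E
```

```text
scene 402.46612557227485 [-208.  966.  560.] [ 0.62 -0.68 -0.39]
tumbler [([673.0, 68.0, 60.0], [247.0, 177.0], 0.8)]
plate [([619.0, 181.0, 10.0], [235.0, 206.0], 0.57)]
chamber [([427.0, 174.0, 36.0], [283.0, 217.0], 0.97)]
press [([544.0, -63.0, 9.0], [301.0, 190.0], 0.63), ([750.0, -212.0, 12.0], [282.0, 164.0], 0.58)]
lid [([622.0, -202.0, 19.0], [307.0, 171.0], 0.58)]
mug [([417.0, 347.0, 68.0], [243.0, 230.0], 0.85)]
honey [([744.0, 188.0, 52.0], [206.0, 183.0], 0.7), ([674.0, 66.0, 60.0], [247.0, 177.0], 0.52)]
timer [([690.0, -53.0, 28.0], [267.0, 175.0], 0.45)]
top 431.51141625520296 [ 398.  123. 1123.] [ 0.19 -0.01 -0.98]
tumbler [([699.0, 45.0, 41.0], [279.0, 160.0], 0.92)]
plate [([616.0, 175.0, 8.0], [229.0, 193.0], 0.69)]
chamber [([432.0, 169.0, 6.0], [231.0, 264.0], 0.81)]
press [([545.0, -62.0, 3.0], [320.0, 221.0], 0.67), ([751.0, -210.0, 4.0], [372.0, 145.0], 0.57)]
lid []
mug [([438.0, 340.0, 36.0], [162.0, 261.0], 0.87)]
honey [([754.0, 171.0, 86.0], [230.0, 134.0], 0.91)]
timer [([700.0, -72.0, 40.0], [324.0, 160.0], 0.83)]
{'clock': 0.9, 'joint_positions': array([-1.46526447e+00,  2.63060352e-01, -4.82867568e-02,  1.25937009e+00,
        2.97255980e-05,  1.41546826e+00]), 'joint_velocities': array([-4.35753251e-04, -5.24749970e-04, -4.12205406e-04,  3.53142407e-04,
        4.07155062e-05,  1.08144235e-03]), 'effort': array([-7.04429003e-04, -6.37413239e+01,  3.84773612e+01,  1.22710877e-03,
        8.63888545e-06,  2.29300781e-05]), 'ee_pos': array([ 135.39473243, -507.26209789,  231.30371425]), 'orientation': array([3.11482900e+00, 4.08586612e-01, 4.35828842e-05]), 'ft_force': array([-0.18793447, -0.23470641,  0.55670289]), 'wrist_torque': array([0.04666857, 0.0346059 , 0.00573382]), 'grip_force': 0.0, 'opening': 85.30944034252275}
```

View pics/a_scene.png

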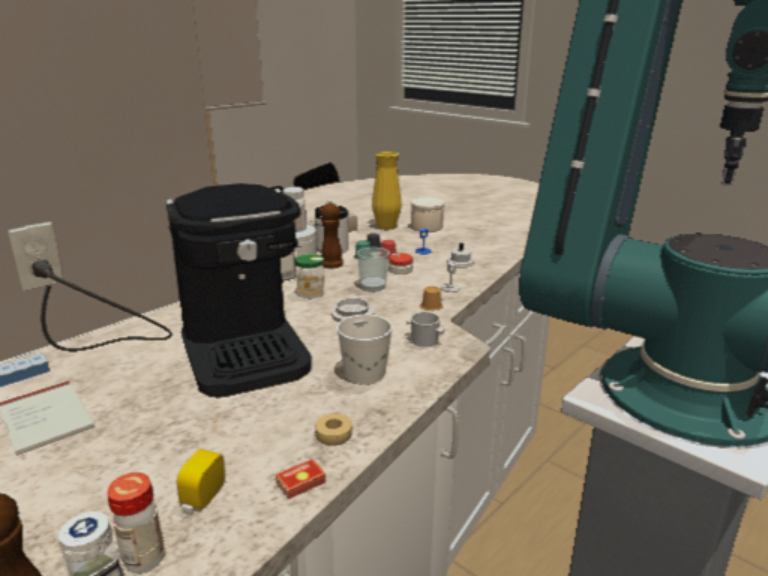

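View pics/a_top.png

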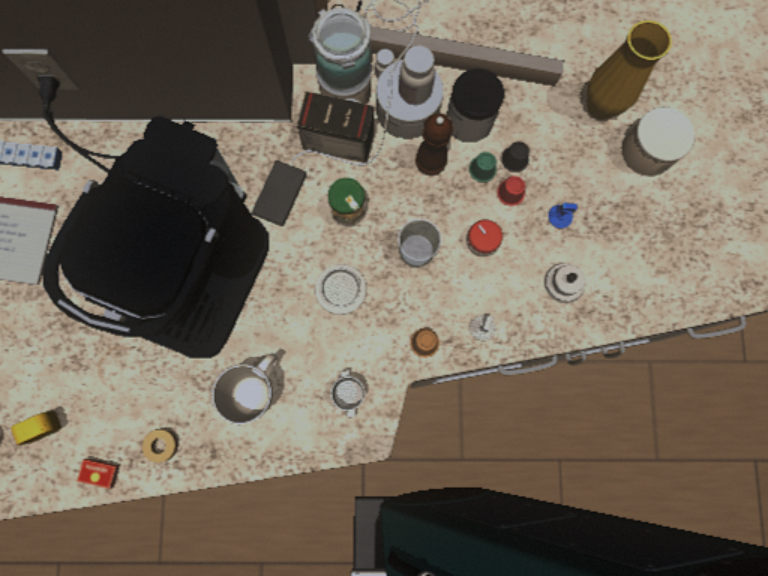

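Steel press: scene (452,280), top (483,326). Blue look-alike: scene (423,240), top (562,214). I leave that one alone. Lid with black knob: top (567,282). The timer (red ring, top 486,237) and the two small red/green lidded things are not the lid. Plate is at top (341,288), chamber at (348,392), tumbler at (418,243). One close crop to check this, plus model fits.

```bash
cat >> h.py <<'E'
from scipy.optimize import least_squares
M=dict(tumbler=[(30,0),(37,85)],plate=[(26,0),(30,8),(45,8),(45,10.5),None,(32.5,10.5),(35,23.5)],chamber=[(26.5,0),(28.5,49)],
 lid=[(36.5,0),(33,12),None,(25.5,12),(25.5,28),(20,32.5),None,(7.5,35.5),(7.5,52.5)],timer=[(30.5,0),(30.5,42)],honey=[(33,0),(33,84)],mug=[(44,0),(46,95)])
A=np.linspace(0,2*np.pi,60)
def P(n,pts):
    K,R,t=cal(n); return cv2.projectPoints(np.array(pts,float).reshape(-1,3),cv2.Rodrigues(R)[0],t,K,None)[0].reshape(-1,2)
def sil(n,name,x,y,z0=0,S=4):
    im=np.zeros((384*S,512*S),np.uint8); g=[[]]
    for e in M[name]:
        if e is None: g.append([])
        else: g[-1]+=[(x+e[0]*np.cos(a),y+e[0]*np.sin(a),z0+e[1]) for a in A]
    for q in g: cv2.fillConvexPoly(im,cv2.convexHull(((P(n,q)+.5)*S).astype(np.int32)),1)
    return cv2.resize(im.astype(np.float32),(512,384),interpolation=cv2.INTER_AREA)
def cen(m):
    v,u=np.mgrid[:384,:512]; return np.array([(m*u).sum(),(m*v).sum()])/m.sum()
def fit(name,cams=("top","scene"),z0=0,x0=None,near=None):
    out={}
    for n in cams:
        L=regions_of(name,n)
        if near is not None: L=[d for d in L if np.linalg.norm(cen(d["pixels"])-proj(n,near))<25]
        if not L: print(name,n,"none"); continue
        m=L[0]["pixels"].astype(np.float32); c=cen(m); p=np.array(ray(n,c,z0+15)[:2])
        for _ in range(6):
            d=c-cen(sil(n,name,*p,z0)); J=np.c_[proj(n,[*(p+[1,0]),20])-proj(n,[*p,20]),proj(n,[*(p+[0,1]),20])-proj(n,[*p,20])]; p=p+np.linalg.solve(J,d)
        s=sil(n,name,*p,z0); print(name,n,p.round(1),"IoU",round(float(np.minimum(s,m).sum()/np.maximum(s,m).sum()),2),"area",m.sum(),round(float(s.sum())),round(L[0]["p"],2)); out[n]=p
    return out
E
python3 - <<'E'
from h import *
t=grab_frame("top"); grab_frame("scene")
c=t[125:285,200:400]; cv2.imwrite("pics/b.png",cv2.resize(c,(800,640),interpolation=cv2.INTER_CUBIC)[:600,:,::-1])
for q in ["tumbler","plate","chamber","lid","timer","honey","mug"]: fit(q)
for q in ["press","chamber","lid"]:
    for d in regions_of(q,"top"):
        m=d["pixels"]; v,u=np.nonzero(m); print(q,d["p"],cen(m.astype(float)).round(1),m.sum(),np.linalg.eigh(np.cov(u,v)))
E
```

```text
tumbler top [687.8  47.4] IoU 0.94 area 749.0 786 0.74
tumbler scene [682.8  51.1] IoU 0.95 area 560.0 576 0.63
plate top [618.2 180.3] IoU 0.96 area 927.0 920 0.67
plate scene [622.2 179. ] IoU 0.69 area 244.0 356 0.66
chamber top [435.7 165.2] IoU 0.87 area 480.0 435 0.84
chamber scene [431.9 166.4] IoU 0.87 area 410.0 439 0.88
lid top [ 633.6 -214.5] IoU 0.9 area 534.0 594 0.83
lid scene [ 631.7 -217.7] IoU 0.69 area 150.0 217 0.57
timer top [708.3 -70.8] IoU 0.87 area 461.0 532 0.96
timer scene [699. -65.] IoU 0.75 area 201.0 266 0.65
honey top [764.3 170.1] IoU 0.83 area 627.0 758 0.66
honey scene [764.2 169.2] IoU 0.92 area 552.0 593 0.82
mug top [437.9 330.5] IoU 0.78 area 1408.0 1389 0.9
mug scene [437.2 324.1] IoU 0.87 area 1414.0 1627 0.71
press 0.78 [374.4 143.6] 237 EighResult(eigenvalues=array([15.9510789 , 23.53747863]), eigenvectors=array([[-0.61418107, -0.78916513],
       [-0.78916513,  0.61418107]]))
press 0.66 [322.  218.2] 218 EighResult(eigenvalues=array([17.12684215, 17.83745414]), eigenvectors=array([[ 0.14374564, -0.98961467],
       [-0.98961467, -0.14374564]]))
chamber 0.84 [231.7 262.2] 480 EighResult(eigenvalues=array([31.08449206, 48.9743371 ]), eigenvectors=array([[-0.98027774,  0.19762477],
       [ 0.19762477,  0.98027774]]))
chamber 0.39 [162.7 260.7] 1392 EighResult(eigenvalues=array([ 89.44356403, 152.88141511]), eigenvectors=array([[-0.75122923, -0.6600414 ],
       [-0.6600414 ,  0.75122923]]))
lid 0.83 [376.1 188. ] 534 EighResult(eigenvalues=array([39.64725229, 45.73808335]), eigenvectors=array([[ 0.41663775, -0.9090726 ],
       [-0.9090726 , -0.41663775]]))
```

View pics/b.png

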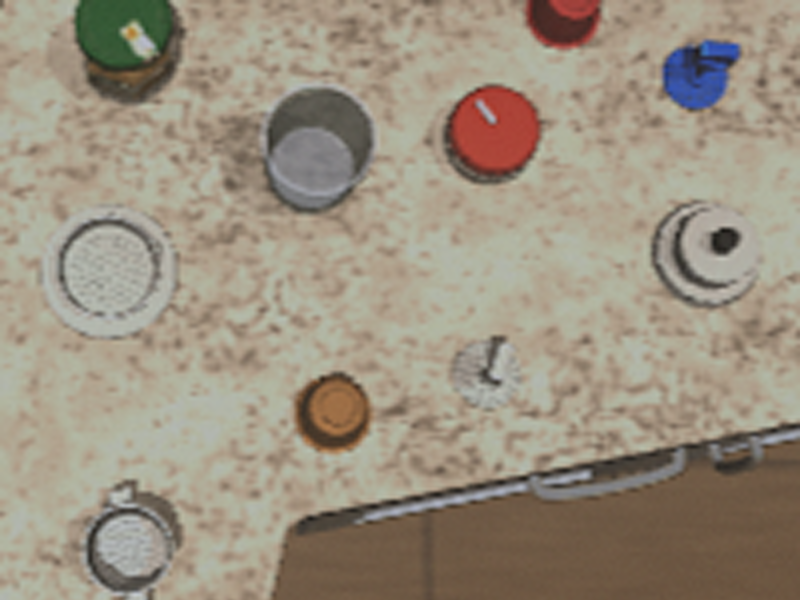

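The crop confirms it: steel press at crop (487,372) (px 321,218), blue look-alike at crop (697,75), lid with black knob at (707,250), plate at (108,270), chamber at (130,545) with ears nearly up/down, and tumbler rim at (320,135). Moving to above the plate.

Emit:
{"name": "apply_moves", "arguments": {
  "increments": "0.72 -0.6 0.13 0 0 0 1;0.72 -0.6 0.13 0 0 0 1;0.72 -0.6 0.13 0 0 0 1;0.72 -0.6 0.13 0 0 0 1;0.72 -0.6 0.13 0 0 0 1",
  "force": 40
}}

```text
clock: 2.48
ee_pos: [298.4, -276.2, 192.2]
orientation: [3.114, 0.408, 0.001]
ft_force: [0.3, -0.9, 0.4]
opening: 85.3
grip_force: 0.0
```

Emit:
{"name": "apply_moves", "arguments": {
  "increments": "0.72 -0.6 0.13 0 0 0 1;0.72 -0.6 0.13 0 0 0 1;0.72 -0.6 0.13 0 0 0 1;0.72 -0.6 0.13 0 0 0 1;0.72 -0.6 0.13 0 0 0 1"
}}

```text
clock: 3.1
ee_pos: [460.9, -46.3, 153.2]
orientation: [3.115, 0.409, 0.001]
ft_force: [0.4, -1.2, -0.5]
opening: 85.2
grip_force: 0.0
```

Emit:
{"name": "apply_moves", "arguments": {
  "increments": "0.72 -0.6 0.13 0 0 0 1;0.72 -0.6 0.13 0 0 0 1;0.72 -0.6 0.13 0 0 0 1;0.7 -0.6 0.13 0 0 0 1;0 0 0 0 0 0 1"
}}

```text
clock: 3.72
ee_pos: [589.6, 138.0, 120.8]
orientation: [-3.114, -0.414, 0.001]
ft_force: [-0.8, -0.7, -0.9]
opening: 85.4
grip_force: 0.0
```

```bash
cat >> h.py <<'E'
def go(x,y,z,yaw=None):
    s=state(); R=cv2.Rodrigues(s["orientation"])[0]; d=R.T@(np.array([x,y,z])-s["ee_pos"])
    print("t",round(s["clock"],2),"pos",s["ee_pos"].round(1),"zaxis",R[:,2].round(3),"yaw_x",round(float(np.degrees(np.arctan2(R[1,0],R[0,0]))),1),"F",s["ft_force"].round(1),"open",round(s["opening"],1),"grip",round(s["grip_force"],1),"j",s["joint_positions"].round(2))
    print("delta units",(d/60).round(3))
E
python3 - <<'E'
from h import *
go(619,180,5)
save("scene","c.png",(150,100,406,292),3)
# chamber ears / press handle projections
for a in (5,10,15):
    c,s_=np.cos(np.radians(a)),np.sin(np.radians(a))
    print(a,[((proj("top",[435+k*36*c,166+k*36*s_,30])-[200,125])*4).round() for k in (1,-1)])
for p in [(545,-62),(548,-66)]: print(p,[((proj("top",[*p,z])-[200,125])*4).round() for z in (2,40,62)])
E
```

```text
t 3.73 pos [589.6 138.  120.8] zaxis [-0.001  0.    -1.   ] yaw_x 15.1 F [-0.8 -0.7 -0.9] open 85.4 grip 0.0 j [ 0.1   0.45 -0.06  1.06  0.    2.97]
delta units [ 0.656 -0.546  1.93 ]
5 [array([123., 493.]), array([131., 609.])]
10 [array([118., 494.]), array([136., 609.])]
15 [array([113., 495.]), array([141., 607.])]
(545, -62) [array([479., 383.]), array([489., 375.]), array([495., 371.])]
(548, -66) [array([485., 379.]), array([495., 371.]), array([501., 366.])]
```

View pics/c.png

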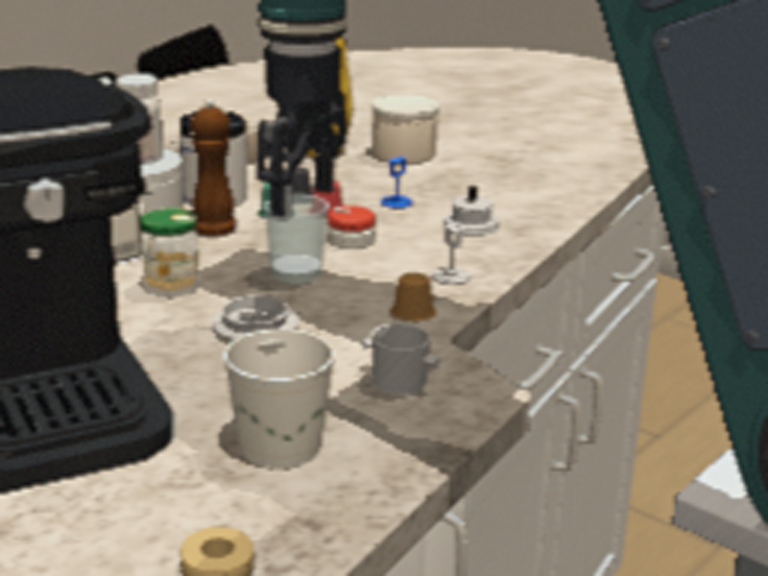

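Scene crop: gripper hovers at (305,150) with a clear path; press stands handle up at (452,250), plate at (257,318) unobstructed. The last joint is near its limit, so I turn back about 90° before the grasp.

Emit:
{"name": "apply_moves", "arguments": {
  "increments": "0 0 0 0 0 -1 1;0 0 0 0 0 -1 1;0 0 0 0 0 -1 1;0 0 0 0 0 -1 1;0 0 0 0 0 -1 1"
}}

```text
clock: 4.4
ee_pos: [588.1, 134.1, 122.6]
orientation: [2.952, 1.075, 0.0]
ft_force: [0.3, -0.4, 0.4]
opening: 85.5
grip_force: 0.0
```

Emit:
{"name": "apply_moves", "arguments": {
  "increments": "0 0 0 0 0 -1 1;0 0 0 0 0 -1 1;0 0 0 0 0 -1 1;0 0 0 0 0 -1 1;0 0 0 0 0 -1 1"
}}

```text
clock: 5.03
ee_pos: [588.1, 134.1, 122.6]
orientation: [2.649, 1.689, 0.0]
ft_force: [-0.1, -0.6, -0.2]
opening: 85.3
grip_force: 0.0
```

Emit:
{"name": "apply_moves", "arguments": {
  "increments": "0 0 0 0 0 -1 1;0 0 0 0 0 -1 1;0 0 0 0 0 -1 1;0 0 0 0 0 -1 1;0 0 0 0 0 -1 1"
}}

```text
clock: 5.65
ee_pos: [588.1, 134.1, 122.6]
orientation: [2.221, 2.222, -0.0]
ft_force: [-0.7, -1.0, 0.4]
opening: 85.8
grip_force: 0.0
```

Run:
```python
from h import *
go(619,180,50); go(619,180,6)
```

```text
t 5.65 pos [588.1 134.1 122.6] zaxis [ 0. -0. -1.] yaw_x 90.0 F [-0.7 -1.   0.4] open 85.8 grip 0.0 j [ 0.09  0.45 -0.07  1.06 -0.    1.66]
delta units [0.765 0.516 1.209]
t 5.65 pos [588.1 134.1 122.6] zaxis [ 0. -0. -1.] yaw_x 90.0 F [-0.7 -1.   0.4] open 85.8 grip 0.0 j [ 0.09  0.45 -0.07  1.06 -0.    1.66]
delta units [0.765 0.516 1.943]
```

Emit:
{"name": "apply_moves", "arguments": {
  "increments": "0.4 0.26 0.4 0 0 0 1;0.36 0.25 0.4 0 0 0 1;0 0 0.4 0 0 0 1;0 0 0.4 0 0 0 1;0 0 0.28 0 0 0 1"
}}

```text
clock: 6.28
ee_pos: [618.7, 179.8, 8.7]
orientation: [-2.223, -2.219, 0.001]
ft_force: [0.8, 0.1, 0.4]
opening: 85.6
grip_force: 0.0
```

Emit:
{"name": "apply_moves", "arguments": {
  "increments": "0 0 0 0 0 0 1;0 0 0 0 0 0 0.4;0 0 0 0 0 0 -0.2;0 0 0 0 0 0 -1;0 0 0 0 0 0 -1",
  "force": 40
}}

```text
clock: 6.9
ee_pos: [619.7, 180.7, 11.2]
orientation: [2.221, 2.219, 0.002]
ft_force: [-4.0, -2.7, 12.2]
opening: 66.4
grip_force: 41.5
```

Run:
```python
from h import *
go(619,180,50)
save("scene","d.png",(190,120,290,220),6)
```

```text
t 6.9 pos [619.7 180.7  11.2] zaxis [ 0.002 -0.    -1.   ] yaw_x 89.9 F [-4.  -2.7 12.2] open 66.4 grip 41.5 j [ 0.16  0.6  -0.12  0.85 -0.    1.73]
delta units [-0.012 -0.011 -0.646]
```

View pics/d.png

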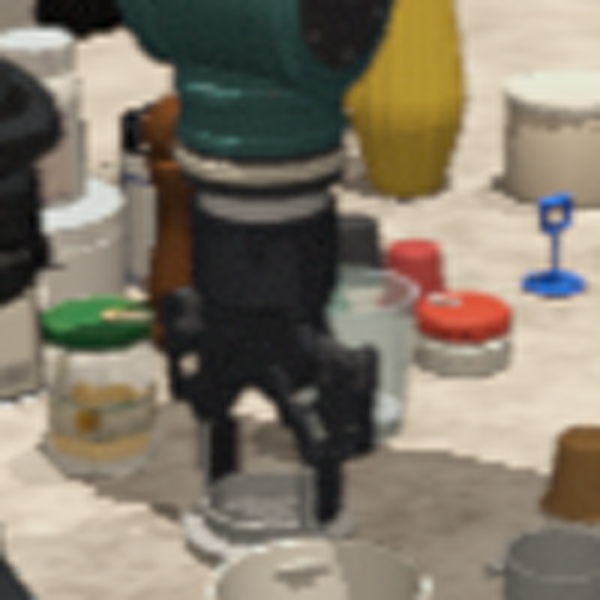

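The fingers straddle the collar at crop (270,500), tips just above the flange, with the opening at 66 mm and 41 N grip. Lifting.

Emit:
{"name": "apply_moves", "arguments": {
  "increments": "0 0 -0.1 0 0 0 -1;0 0 -0.4 0 0 0 -1;0 0 -0.5 0 0 0 -1;0 0 -0.5 0 0 0 -1;0 0 -0.5 0 0 0 -1"
}}

```text
clock: 7.58
ee_pos: [619.4, 181.0, 131.2]
orientation: [2.222, 2.22, 0.001]
ft_force: [-0.1, -0.3, -0.6]
opening: 66.1
grip_force: 44.8
```

Emit:
{"name": "apply_moves", "arguments": {
  "increments": "-0.4 0.2 0 0 0 0 -1;-0.5 0.25 0 0 0 0 -1;-0.5 0.25 0 0 0 0 -1;-0.4 0.2 0 0 0 0 -1;-0.4 0.22 0 0 0 0 -1"
}}

```text
clock: 8.2
ee_pos: [686.9, 47.8, 129.7]
orientation: [2.222, 2.22, 0.001]
ft_force: [-0.2, -0.0, -1.1]
opening: 66.0
grip_force: 44.8
```

Run:
```python
from h import *
go(687,48,89)
a=grab_frame("scene"); b=grab_frame("top")
ps=proj("scene",[687,48,100]).astype(int); pt=proj("top",[687,48,100]).astype(int)
f=lambda im,p:cv2.resize(im[p[1]-40:p[1]+40,p[0]-40:p[0]+40],(400,400),interpolation=cv2.INTER_CUBIC)
cv2.imwrite("pics/e.png",np.hstack([f(a,ps),f(b,pt)])[:,:,::-1])
fit("plate",z0=119,near=[687,48,125])
fit("tumbler",near=[687,48,40])
```

```text
t 8.2 pos [686.9  47.8 129.7] zaxis [ 0.  0. -1.] yaw_x 89.9 F [-0.2 -0.  -1.1] open 66.0 grip 44.8 j [-0.05  0.59  0.21  1.19  0.    1.52]
delta units [0.004 0.001 0.678]
plate top none
plate scene [681.1  57.1] IoU 0.73 area 200.0 272 0.5
tumbler top none
tumbler scene [687.9  47.8] IoU 0.92 area 558.0 576 0.87
```

View pics/e.png

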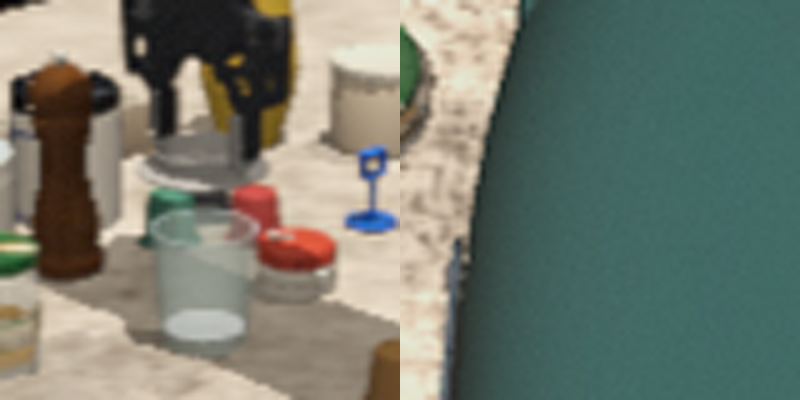

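Left crop: the plate is held level at (203,165), directly above the glass rim centred at (205,222). Top view is blocked by the arm. Lowering, last bit slowly.

Emit:
{"name": "apply_moves", "arguments": {
  "increments": "0 0 0.25 0 0 0 -1;0 0 0.2 0 0 0 -1;0 0 0.08 0 0 0 -1;0 0 0.05 0 0 0 -1;0 0 0.04 0 0 0 -1"
}}

```text
clock: 9.12
ee_pos: [686.4, 48.8, 92.1]
orientation: [2.222, 2.22, 0.0]
ft_force: [0.4, 0.4, -0.6]
opening: 66.3
grip_force: 44.8
```

Emit:
{"name": "apply_moves", "arguments": {
  "increments": "0 0 0.03 0 0 0 -1;0 0 0.02 0 0 0 -1;0 0 0.01 0 0 0 -1;0 0 0 0 0 0 -1;0 0 0 0 0 0 -1"
}}

```text
clock: 9.75
ee_pos: [686.4, 48.8, 88.7]
orientation: [2.222, 2.22, 0.0]
ft_force: [-0.8, 0.8, 1.6]
opening: 66.6
grip_force: 45.0
```

Run:
```python
from h import *
go(687,48,88)
```

```text
t 9.75 pos [686.4  48.8  88.7] zaxis [ 0. -0. -1.] yaw_x 89.9 F [-0.8  0.8  1.6] open 66.6 grip 45.0 j [-0.05  0.61  0.13  1.1  -0.    1.52]
delta units [-0.014  0.01   0.011]
```

Emit:
{"name": "apply_moves", "arguments": {
  "increments": "0 0 0.02 0 0 0 -1;0 0 0 0 0 0 0.6;0 0 0 0 0 0 0.75;0 0 0 0 0 0 0.9;0 0 0 0 0 0 1"
}}

```text
clock: 10.38
ee_pos: [686.3, 48.9, 87.1]
orientation: [-2.222, -2.22, 0.0]
ft_force: [0.2, -0.0, -0.1]
opening: 85.6
grip_force: 0.0
```

Emit:
{"name": "apply_moves", "arguments": {
  "increments": "0 0 -0.1 0 0 0 1;0 0 -0.3 0 0 0 1;0 0 -0.5 0 0 0 1;0 0 -0.5 0 0 0 1;0 0 0 0 0 -1 1"
}}

```text
clock: 11.0
ee_pos: [687.4, 48.8, 174.2]
orientation: [2.12, 2.314, 0.004]
ft_force: [-0.2, -0.2, -0.9]
opening: 85.2
grip_force: 0.0
```

Emit:
{"name": "apply_moves", "arguments": {
  "increments": "0 0 0 0 0 -1 1;0 0 0 0 0 -1 1;0 0 0 0 0 -1 1;0 0 0 0 0 -1 1;0 0 0 0 0 -1 1"
}}

```text
clock: 11.62
ee_pos: [686.3, 48.8, 171.7]
orientation: [1.568, 2.722, 0.0]
ft_force: [0.1, 0.0, -0.5]
opening: 85.2
grip_force: 0.0
```

Emit:
{"name": "apply_moves", "arguments": {
  "increments": "0 0 0 0 0 -1 1;0 0 0 0 0 -1 1;0 0 0 0 0 -1 1;0 0 0 0 0 -1 1;0 0 0 0 0 -1 1"
}}

```text
clock: 12.25
ee_pos: [686.4, 48.9, 171.7]
orientation: [0.942, 2.997, 0.0]
ft_force: [0.3, -0.2, 0.3]
opening: 85.3
grip_force: 0.0
```

Emit:
{"name": "apply_moves", "arguments": {
  "increments": "0 0 0 0 0 -1 1;0 0 0 0 0 -1 1;0 0 0 0 0 -1 1;0 0 0 0 0 -1 1;0 0 0 0 0 -1 1"
}}

```text
clock: 12.88
ee_pos: [686.4, 48.8, 171.7]
orientation: [0.271, 3.13, 0.0]
ft_force: [1.2, 0.0, 0.1]
opening: 85.1
grip_force: 0.0
```

Emit:
{"name": "apply_moves", "arguments": {
  "increments": "0 0 0 0 0 -1 1;0 0 0 0 0 -1 1;0 0 0 0 0 -1 1;0 0 0 0 0 -1 1;0 0 0 0 0 0 1"
}}

```text
clock: 13.5
ee_pos: [686.4, 48.8, 171.6]
orientation: [-0.271, 3.13, 0.0]
ft_force: [-0.5, 0.0, 0.6]
opening: 85.2
grip_force: 0.0
```

Run:
```python
from h import *
go(434.5,166,80)
a=grab_frame("scene"); ps=proj("scene",[687,48,70]).astype(int); p2=proj("scene",[434,166,25]).astype(int)
f=lambda im,p:cv2.resize(im[p[1]-35:p[1]+35,p[0]-35:p[0]+35],(400,400),interpolation=cv2.INTER_CUBIC)
b=grab_frame("top"); p3=proj("top",[434,166,25]).astype(int)
cv2.imwrite("pics/f.png",np.hstack([f(a,ps),f(b,p3)])[:,:,::-1])
fit("plate",z0=77,near=[687,48,85]); fit("tumbler",near=[687,48,40])
# chamber yaw by model silhouette in top
L=regions_of("chamber","top"); m=L[0]["pixels"].astype(np.float32); best=[]
for a_ in range(-10,31,4):
  for x in np.arange(428,442,2):
    for y in np.arange(160,174,2):
      S=3; im=np.zeros((384*S,512*S),np.uint8)
      q=[(x+r*np.cos(t),y+r*np.sin(t),z) for r,z in M["chamber"] for t in A]
      cv2.fillConvexPoly(im,cv2.convexHull(((P("top",q)+.5)*S).astype(np.int32)),1)
      c,s_=np.cos(np.radians(a_)),np.sin(np.radians(a_))
      q=[(x+u*c-v*s_,y+u*s_+v*c,z) for u in(-38.5,38.5) for v in(-7,7) for z in(25,35)]
      cv2.fillConvexPoly(im,cv2.convexHull(((P("top",q)+.5)*S).astype(np.int32)),1)
      s2=cv2.resize(im.astype(np.float32),(512,384),interpolation=cv2.INTER_AREA)
      best.append((float(np.minimum(s2,m).sum()/np.maximum(s2,m).sum()),a_,x,y))
print(sorted(best)[-6:])
```

```text
t 13.5 pos [686.4  48.8 171.6] zaxis [ 0.  0. -1.] yaw_x -170.1 F [-0.5  0.   0.6] open 85.2 grip 0.0 j [-0.05  0.57  0.29  1.29  0.   -0.22]
delta units [3.8   2.646 1.526]
plate top none
plate scene [686.4  47.1] IoU 0.83 area 226.0 270 0.76
tumbler top none
tumbler scene [658.9  76.4] IoU 0.65 area 394.0 608 0.82
[(0.8574333786964417, 10, np.int64(438), np.int64(166)), (0.8575935363769531, 10, np.int64(434), np.int64(166)), (0.8623812198638916, 10, np.int64(436), np.int64(164)), (0.8641808032989502, 6, np.int64(436), np.int64(166)), (0.8666818141937256, 6, np.int64(436), np.int64(164)), (0.86773681640625, 10, np.int64(436), np.int64(166))]
```

View pics/f.png

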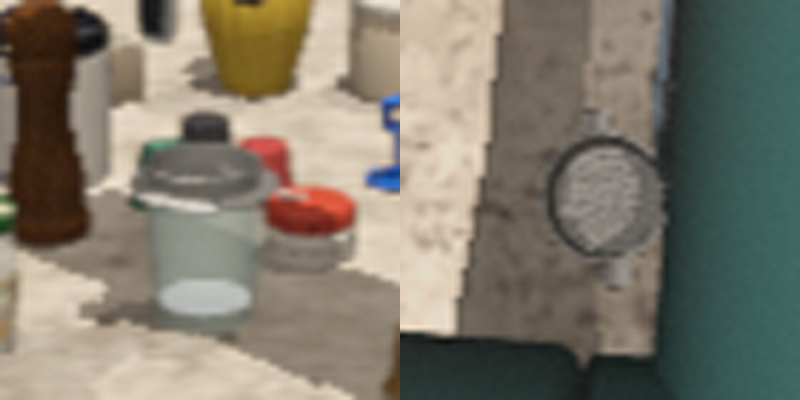

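Left crop: plate sits in the glass mouth, flange at (203,185), roughly level. Right crop: chamber at (605,195) with ears at (597,118) and (618,272), so yaw is about 10° as fitted. Moving to the chamber.

Emit:
{"name": "apply_moves", "arguments": {
  "increments": "0.63 0.44 0 0 0 0 1;0.63 0.44 0.1 0 0 0 1;0.63 0.44 0.2 0 0 0 1;0.63 0.44 0.2 0 0 0 1;0.63 0.44 0.2 0 0 0 1"
}}

```text
clock: 14.48
ee_pos: [476.0, 146.7, 129.1]
orientation: [-0.271, 3.129, 0.0]
ft_force: [0.7, 0.7, -1.0]
opening: 85.3
grip_force: 0.0
```

Emit:
{"name": "apply_moves", "arguments": {
  "increments": "0.63 0.43 0.1 0 0 0 1;0 0 0.3 0 0 0 1;0 0 0.3 0 0 0 1;0 0 0 0 0 0 1;0 0 0 0 0 0 1"
}}

```text
clock: 15.1
ee_pos: [436.0, 165.1, 87.9]
orientation: [-0.272, 3.129, 0.0]
ft_force: [-0.2, 0.1, 0.7]
opening: 85.8
grip_force: 0.0
```

Run:
```python
from h import *
go(436,165.5,22)
```

```text
t 15.1 pos [436.  165.1  87.9] zaxis [ 0.001  0.    -1.   ] yaw_x -170.1 F [-0.2  0.1  0.7] open 85.8 grip 0.0 j [ 0.19  0.26 -0.47  0.84 -0.    0.01]
delta units [-0.     0.006  1.098]
```

Emit:
{"name": "apply_moves", "arguments": {
  "increments": "0 0 0.35 0 0 0 1;0 0 0.35 0 0 0 1;0 0 0.25 0 0 0 1;0 0 0.15 0 0 0 1;0 0 0 0 0 0 1"
}}

```text
clock: 15.72
ee_pos: [435.8, 165.1, 21.3]
orientation: [0.272, -3.13, 0.0]
ft_force: [-0.4, 0.3, 0.3]
opening: 85.5
grip_force: 0.0
```

Emit:
{"name": "apply_moves", "arguments": {
  "increments": "0 0 0 0 0 0 0.5;0 0 0 0 0 0 0;0 0 0 0 0 0 -1;0 0 0 0 0 0 -1;0 0 0 0 0 0 -1"
}}

```text
clock: 16.35
ee_pos: [436.2, 165.2, 22.3]
orientation: [-0.272, 3.128, 0.0]
ft_force: [-2.5, -0.4, 13.9]
opening: 55.8
grip_force: 39.6
```

Run:
```python
from h import *
go(436,165.5,150)
save("scene","g.png",(230,160,330,260),5)
```

```text
t 16.35 pos [436.2 165.2  22.3] zaxis [ 0.002  0.    -1.   ] yaw_x -170.1 F [-2.5 -0.4 13.9] open 55.8 grip 39.6 j [ 0.19  0.34 -0.58  0.66 -0.    0.01]
delta units [-1.000e-03  5.000e-03 -2.129e+00]
```

View pics/g.png

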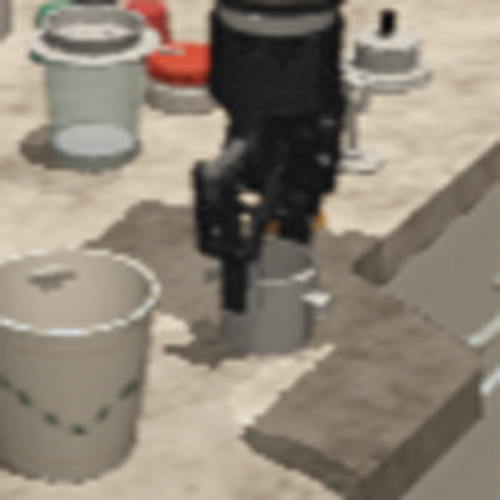

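The chamber is gripped across its y with the finger tip at (235,310), well above the foot. I lift and refit the plate on the glass from the top camera.

Emit:
{"name": "apply_moves", "arguments": {
  "increments": "0 0 -0.1 0 0 0 -1;0 0 -0.5 0 0 0 -1;0 0 -0.6 0 0 0 -1;0 0 -0.6 0 0 0 -1;0 0 -0.55 0 0 0 -1"
}}

```text
clock: 17.02
ee_pos: [435.6, 165.1, 164.0]
orientation: [-0.272, 3.129, 0.0]
ft_force: [0.9, 0.5, -1.5]
opening: 56.0
grip_force: 42.9
```

Run:
```python
from h import *
a=grab_frame("scene"); b=grab_frame("top")
r=fit("plate",z0=77,near=[687,48,85]); fit("tumbler",near=[687,48,40]); fit("chamber",z0=137,near=[436,165,160])
go(686.4,48.4,150)
p3=proj("top",[687,48,85]).astype(int);p1=proj("scene",[687,48,70]).astype(int)
f=lambda im,p:cv2.resize(im[p[1]-30:p[1]+30,p[0]-30:p[0]+30],(400,400),interpolation=cv2.INTER_CUBIC)
cv2.imwrite("pics/k.png",np.hstack([f(a,p1),f(b,p3)])[:,:,::-1])
```

```text
plate top [687.6  49.1] IoU 0.93 area 943.0 1019 0.6
plate scene [682.6  49.4] IoU 0.91 area 251.0 271 0.7
tumbler top none
tumbler scene [658.7  74.7] IoU 0.66 area 402.0 607 0.78
chamber top none
chamber scene [425.4 163.6] IoU 0.63 area 329.0 470 0.74
t 17.43 pos [435.1 165.  161.4] zaxis [-0.002 -0.    -1.   ] yaw_x -170.1 F [ 0.4 -1.1 -0.7] open 55.8 grip 42.9 j [ 0.19  0.2  -0.33  1.04  0.    0.01]
delta units [-3.789 -2.638  0.184]
```

View pics/k.png

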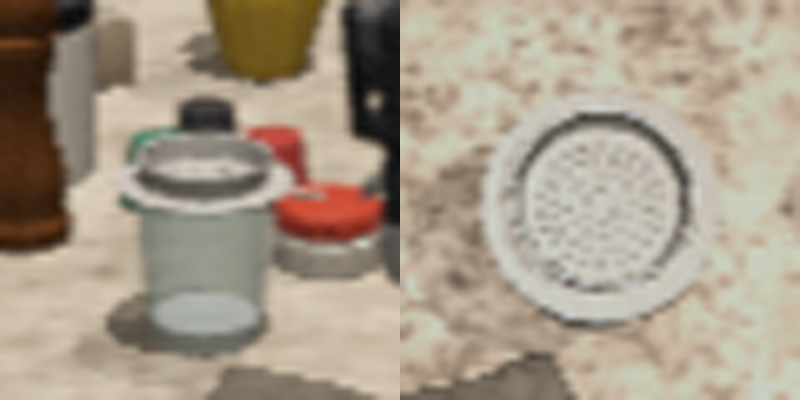

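Plate is level and concentric on the glass (flange even round (203,185) in the scene, ring centred at (600,210) from the top). Carrying the chamber over.

Emit:
{"name": "apply_moves", "arguments": {
  "increments": "-0.4 -0.28 0 0 0 0 -1;-0.6 -0.42 0 0 0 0 -1;-0.7 -0.48 0 0 0 0 -1;-0.7 -0.48 0 0 0 0 -1;-0.6 -0.42 0 0 0 0 -1"
}}

```text
clock: 18.05
ee_pos: [635.8, 72.3, 161.2]
orientation: [0.272, -3.129, -0.0]
ft_force: [0.5, 0.3, -0.8]
opening: 55.9
grip_force: 42.9
```

Emit:
{"name": "apply_moves", "arguments": {
  "increments": "-0.5 -0.35 0 0 0 0 -1;-0.3 -0.2 0 0 0 0 -1;0 0 0.2 0 0 0 -1;0 0 0.1 0 0 0 -1;0 0 0 0 0 0 -1"
}}

```text
clock: 18.68
ee_pos: [686.3, 49.6, 143.6]
orientation: [0.273, -3.128, -0.0]
ft_force: [-0.3, -0.1, -0.2]
opening: 56.0
grip_force: 42.9
```

Run:
```python
from h import *
grab_frame("scene"); go(687,48.9,109.8); fit("chamber",("scene",),z0=state()["ee_pos"][2]-22.3); fit("plate",("scene",),z0=77)
```

```text
t 18.73 pos [686.7  49.5 144.3] zaxis [-0.001  0.    -1.   ] yaw_x -170.0 F [ 0.4  0.3 -0.2] open 55.9 grip 42.9 j [-0.05  0.58  0.24  1.23  0.   -0.22]
delta units [-0.003 -0.012  0.575]
chamber scene [667.7  58.1] IoU 0.7 area 268.0 317 0.63
plate scene [683.   50.2] IoU 0.87 area 239.0 272 0.82
```

Emit:
{"name": "apply_moves", "arguments": {
  "increments": "0 -0.01 0.2 0 0 0 -1;0 0 0.12 0 0 0 -1;0 0 0.07 0 0 0 -1;0 0 0.05 0 0 0 -1;0 0 0.04 0 0 0 -1"
}}

```text
clock: 19.45
ee_pos: [687.7, 48.5, 115.4]
orientation: [-0.272, 3.13, -0.0]
ft_force: [0.5, -0.9, -1.4]
opening: 55.9
grip_force: 42.9
```

Emit:
{"name": "apply_moves", "arguments": {
  "increments": "0 0 0.04 0 0 0 -1;0 0 0.03 0 0 0 -1;0 0 0.01 0 0 0 -1;0 0 0.01 0 0 0 -1;0 0 0 0 0 0 -1"
}}

```text
clock: 20.08
ee_pos: [687.6, 48.4, 110.1]
orientation: [-0.272, 3.13, -0.0]
ft_force: [-0.8, 0.5, -1.4]
opening: 55.9
grip_force: 42.9
```

Run:
```python
from h import *
go(687,48.9,109.8)
```

```text
t 20.07 pos [687.6  48.4 110.1] zaxis [ 0. -0. -1.] yaw_x -170.1 F [-0.8  0.5 -1.4] open 55.9 grip 42.9 j [-0.05  0.6   0.17  1.15 -0.   -0.22]
delta units [0.009 0.009 0.006]
```

Emit:
{"name": "apply_moves", "arguments": {
  "increments": "0 0 0.015 0 0 0 -1;0 0 0.015 0 0 0 -1;0 0 0 0 0 0 -1;0 0 0 0 0 0 -1;0 0 0 0 0 0 -1"
}}

```text
clock: 20.7
ee_pos: [688.2, 48.5, 110.0]
orientation: [-0.272, 3.127, -0.0]
ft_force: [-4.3, 0.6, 15.1]
opening: 55.9
grip_force: 44.0
```

Emit:
{"name": "apply_moves", "arguments": {
  "increments": "0 0 0 0 0 0 0.4;0 0 0 0 0 0 0.6;0 0 0 0 0 0 0.8;0 0 0 0 0 0 1;0 0 0 0 0 0 1"
}}

```text
clock: 21.32
ee_pos: [687.6, 48.5, 108.2]
orientation: [0.272, -3.13, 0.0]
ft_force: [0.5, 0.5, -0.9]
opening: 85.5
grip_force: 0.0
```

Emit:
{"name": "apply_moves", "arguments": {
  "increments": "0 0 -0.05 0 0 0 1;0 0 -0.3 0 0 0 1;0 0 -0.5 0 0 0 1;0 0 -0.5 0 0 0 1;0 0 0 0 0 0 1"
}}

```text
clock: 21.95
ee_pos: [688.6, 48.5, 191.8]
orientation: [-0.272, 3.126, -0.001]
ft_force: [-1.1, 0.0, 0.1]
opening: 85.5
grip_force: 0.0
```

Emit:
{"name": "apply_moves", "arguments": {
  "increments": "0.6 0.3 0 0 0 0 1;0.6 0.3 0 0 0 0 1;0.6 0.3 0 0 0 0 1;0.4 0.2 0 0 0 0 1;0 0 0 0 0 0 1"
}}

```text
clock: 22.58
ee_pos: [544.6, 91.1, 189.3]
orientation: [0.273, -3.129, -0.0]
ft_force: [0.1, 0.1, -0.3]
opening: 85.7
grip_force: 0.0
```

Run:
```python
from h import *
go(548,-66,120)
a=grab_frame("scene"); b=grab_frame("top")
f=lambda im,p,r=18,s=400:cv2.resize(im[p[1]-r:p[1]+r,p[0]-r:p[0]+r],(s,s),interpolation=cv2.INTER_CUBIC)
I=lambda n,q:proj(n,q).round().astype(int)
q=[548,-66,30]; print(I("scene",q),I("top",q))
k=[687,48,110]
cv2.imwrite("pics/l.png",np.vstack([np.hstack([f(a,I("scene",q),s=300),f(b,I("top",q),s=300)]),np.hstack([f(a,I("scene",k),30,300),f(b,I("top",k),30,300)])])[:,:,::-1])
fit("chamber",z0=87.5,near=[687,48,110]); fit("plate",z0=77,near=[687,48,85])
ms={}
for n in ("top","scene"):
    L=[d for d in regions_of("press",n) if np.linalg.norm(cen(d["pixels"])-proj(n,q))<15]
    if L: ms[n]=L[0]["pixels"].astype(np.float32)
def ren(n,x,y,a_):
    S=5; im=np.zeros((384*S,512*S),np.uint8); c,s_=np.cos(np.radians(a_)),np.sin(np.radians(a_))
    box=lambda u0,v0,z0,z1:[(x+u*c-v*s_,y+u*s_+v*c,z) for u in(-u0,u0) for v in(-v0,v0) for z in(z0,z1)]
    for g in ([(x+22.5*np.cos(t),y+22.5*np.sin(t),z) for z in(0,4) for t in A],box(2.5,2.5,4,40),box(12,5,40,62)):
        cv2.fillConvexPoly(im,cv2.convexHull(((P(n,g)+.5)*S).astype(np.int32)),1)
    return cv2.resize(im.astype(np.float32),(512,384),interpolation=cv2.INTER_AREA)
iou=lambda s,m:float(np.minimum(s,m).sum()/np.maximum(s,m).sum())
for n in ms:
    r=sorted([(iou(ren(n,x,y,a_),ms[n]),a_,x,y) for a_ in range(-80,91,20) for x in range(540,557,3) for y in range(-73,-57,3)])[-5:]
    print(n,[(round(v[0],3),*v[1:]) for v in r],ms[n].sum())
```

```text
t 22.57 pos [544.6  91.1 189.3] zaxis [-0.001  0.    -1.   ] yaw_x -170.0 F [ 0.1  0.1 -0.3] open 85.7 grip 0.0 j [ 0.02  0.33 -0.07  1.17  0.   -0.16]
delta units [ 0.398 -2.589  1.154]
[301 184] [323 218]
chamber top none
chamber scene [693.2  39.9] IoU 0.79 area 252.0 300 0.74
plate top none
plate scene [671.2  63.1] IoU 0.53 area 166.0 280 0.66
scene [(0.515, -40, 552, -67), (0.516, -60, 552, -70), (0.518, -40, 549, -67), (0.518, -40, 549, -64), (0.522, -40, 552, -70)] 64.0
```

View pics/l.png

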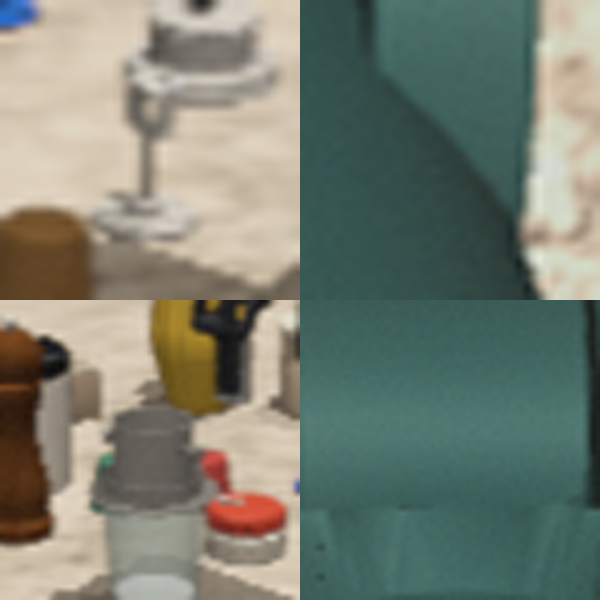

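Scene crops: steel press stands at (147,217) with its loop at (147,100). The chamber stands upright in the collar (150,450). I misjudged the sidestep, so the arm hides the top view here. I read the handle direction from the earlier top picture instead.

Run:
```python
from h import *
b=cv2.imread("pics/b.png",0); g=cv2.resize(b,(200,150),interpolation=cv2.INTER_AREA)
print("cols",list(range(314,332)))
for r in range(207,230): print(r,g[r-125,114:132])
for th in (0,-10,-20,-30):
    c,s=np.cos(np.radians(th)),np.sin(np.radians(th)); x,y=550,-67
    print(th,[proj("top",[x+u*c,y+u*s,z]).round(1).tolist() for u in(-12,12) for z in (62,40)], proj("top",[x,y,4]).round(1))
```

```text
cols [314, 315, 316, 317, 318, 319, 320, 321, 322, 323, 324, 325, 326, 327, 328, 329, 330, 331]
207 [174 175 176 175 174 173 173 172 171 171 169 166 163 164 161 156 160 173]
208 [169 172 175 177 176 173 171 172 166 157 155 150 155 164 166 165 168 172]
209 [162 163 169 169 167 168 169 167 136  89  86  88 122 160 167 166 166 166]
210 [158 156 158 152 148 156 151 141 120  84  86 100 138 165 165 166 166 165]
211 [158 156 144 141 154 163 164 146 122  88 108 160 180 170 159 163 166 164]
212 [146 144 148 159 163 162 166 133 100  83 130 181 181 176 165 157 165 166]
213 [118 121 140 152 160 159 159 130  91  87 139 180 179 169 165 165 165 166]
214 [129 147 148 147 147 141 144 133  90 109 159 181 178 159 153 166 164 164]
215 [129 146 146 142 146 146 160 143  90 133 180 180 174 156 156 170 161 159]
216 [138 149 150 144 136 129 140 132  93 139 181 179 165 161 169 163 162 165]
217 [132 134 140 149 148 132  98  78 116 162 182 178 165 161 158 154 171 177]
218 [149 142 135 138 134 111  76  64 127 180 184 178 168 165 170 166 165 168]
219 [145 141 145 149 155 140 100  74  93 142 163 166 172 169 156 145
[... 419 characters left out ...]
3 155 150 166 170 166 167 157 162 164 151 142 150 151 147]
226 [155 146 141 135 128 145 165 159 157 168 168 158 156 161 153 144 144 151]
227 [155 144 156 165 167 168 157 138 133 148 168 171 174 176 168 156 147 152]
228 [156 143 152 165 175 172 164 164 167 167 169 174 178 177 166 149 136 129]
229 [164 161 162 166 172 166 153 152 162 163 162 172 177 175 168 163 168 169]
0 [[325.8, 220.5], [324.2, 221.6], [325.5, 210.9], [324.0, 212.2]] [321.7 218.8]
-10 [[324.9, 220.4], [323.4, 221.5], [326.3, 211.0], [324.8, 212.3]] [321.7 218.8]
-20 [[324.1, 220.2], [322.6, 221.3], [327.1, 211.2], [325.6, 212.5]] [321.7 218.8]
-30 [[323.3, 219.8], [321.8, 221.0], [327.9, 211.5], [326.3, 212.8]] [321.7 218.8]
```

Emit:
{"name": "apply_moves", "arguments": {
  "increments": "0 0 0 0 0 1 1;0 0 0 0 0 1 1;0 0 0 0 0 1 1;0 0 0 0 0 1 1;0 0 0 0 0 1 1"
}}

```text
clock: 23.6
ee_pos: [546.4, 90.6, 189.1]
orientation: [-0.416, -3.114, 0.0]
ft_force: [-1.0, -0.4, -0.2]
opening: 85.5
grip_force: 0.0
```

Emit:
{"name": "apply_moves", "arguments": {
  "increments": "-0.15 -0.5 0.1 0 0 0 1;-0.15 -0.5 0.2 0 0 0 1;-0.15 -0.5 0.4 0 0 0 1;-0.15 -0.5 0.4 0 0 0 0.6;-0.16 -0.5 0.4 0 0 0 0.2"
}}

```text
clock: 24.22
ee_pos: [551.4, -67.2, 98.5]
orientation: [0.412, 3.114, 0.0]
ft_force: [0.4, -0.2, -0.2]
opening: 52.3
grip_force: 0.0
```

Run:
```python
from h import *
go(550,-66,53)
```

```text
t 24.23 pos [551.4 -67.2  98.5] zaxis [ 0. -0. -1.] yaw_x 164.9 F [ 0.4 -0.2 -0.2] open 52.3 grip 0.0 j [-0.27  0.39 -0.24  0.95  0.   -0.01]
delta units [0.028 0.013 0.758]
```

Emit:
{"name": "apply_moves", "arguments": {
  "increments": "0.03 0.01 0.3 0 0 0 0.2;0 0 0.25 0 0 0 0.2;0 0 0.15 0 0 0 0.2;0 0 0.05 0 0 0 0.2;0 0 0 0 0 0 0.2"
}}

```text
clock: 24.85
ee_pos: [549.9, -64.8, 54.5]
orientation: [0.411, 3.114, -0.0]
ft_force: [-0.1, 0.5, 0.0]
opening: 51.4
grip_force: 0.0
```

Emit:
{"name": "apply_moves", "arguments": {
  "increments": "0 0 0 0 0 0 -0.2;0 0 0 0 0 0 -0.5;0 0 0 0 0 0 -0.7;0 0 0 0 0 0 -1;0 0 0 0 0 0 -1",
  "force": 30
}}

```text
clock: 25.48
ee_pos: [549.9, -65.1, 54.5]
orientation: [0.412, 3.114, -0.0]
ft_force: [0.1, -1.0, 2.5]
opening: 8.5
grip_force: 30.1
```

Run:
```python
from h import *
go(550,-66,150)
p=proj("scene",[550,-66,40]).round().astype(int); print(p)
save("scene","m.png",(p[0]-25,p[1]-25,p[0]+25,p[1]+25),8)
```

```text
t 25.48 pos [549.9 -65.1  54.5] zaxis [ 0. -0. -1.] yaw_x 164.9 F [ 0.1 -1.   2.5] open 8.5 grip 30.1 j [-0.26  0.42 -0.31  0.84 -0.   -0.  ]
delta units [-0.007 -0.014 -1.592]
[300 181]
```

View pics/m.png

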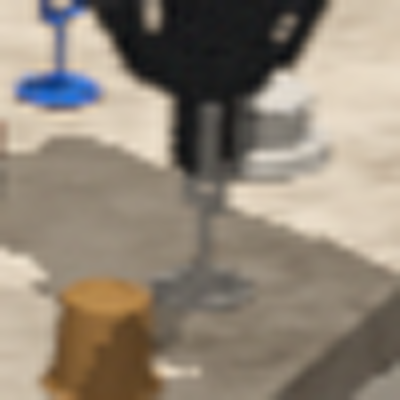

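Crop: fingers hold the loop at (205,150), steel press with disc at (210,288). The blue one (60,90) is untouched. Lifting, then measuring the disc relative to the TCP.

Emit:
{"name": "apply_moves", "arguments": {
  "increments": "0 0 -0.1 0 0 0 -1;0 0 -0.5 0 0 0 -1;0 0 -0.8 0 0 0 -1;0 0 -0.8 0 0 0 -1;0 0 -0.4 0 0 0 -1"
}}

```text
clock: 26.15
ee_pos: [550.1, -65.0, 213.1]
orientation: [0.411, 3.112, -0.0]
ft_force: [0.4, -0.9, -0.8]
opening: 8.7
grip_force: 29.8
```

```bash
cat >> h.py <<'E'
def prsil(n,x,y,z,a_,S=5):
    im=np.zeros((384*S,512*S),np.uint8); c,s_=np.cos(np.radians(a_)),np.sin(np.radians(a_))
    g=[(x+22.5*np.cos(t),y+22.5*np.sin(t),z+h) for h in(0,4) for t in A]
    cv2.fillConvexPoly(im,cv2.convexHull(((P(n,g)+.5)*S).astype(np.int32)),1)
    return cv2.resize(im.astype(np.float32),(512,384),interpolation=cv2.INTER_AREA)
E
python3 - <<'E'
from h import *
a=grab_frame("scene"); b=grab_frame("top"); go(687.5,48.5,110)
s=state(); e=s["ee_pos"]; zt=e[2]-54.5
for n in ("scene","top"):
    print(n,"disc expected px",proj(n,[e[0],e[1],zt+2]).round(1),[ (cen(d["pixels"].astype(float)).round(1),int(d["pixels"].sum()),round(d["p"],2)) for d in regions_of("press",n)])
r=fit("chamber",z0=87.5,near=[687,48,110]); fit("plate",z0=77,near=[687,48,85])
f=lambda im,p,r=25,s=400:cv2.resize(im[p[1]-r:p[1]+r,p[0]-r:p[0]+r],(s,s),interpolation=cv2.INTER_CUBIC)
I=lambda n,q:proj(n,q).round().astype(int)
q=[e[0],e[1],zt+10]; k=[687,48,120]; print(I("scene",q),I("top",k))
cv2.imwrite("pics/n.png",np.hstack([f(a,I("scene",q)),f(b,I("top",k))])[:,:,::-1])
E
```

```text
t 26.25 pos [550.6 -65.2 213. ] zaxis [ 0.004 -0.001 -1.   ] yaw_x 164.9 F [ 0.6  0.6 -1.6] open 8.4 grip 29.8 j [-0.26  0.32 -0.02  1.23  0.   -0.  ]
delta units [-1.705  2.422  1.723]
scene disc expected px [301.8 147.1] [(array([302.5, 144. ]), 64, 0.67), (array([282.3, 166.6]), 30, 0.56)]
top disc expected px [332.4 209.3] [(array([331.6, 211.3]), 191, 0.74), (array([280.9, 155.4]), 527, 0.31)]
chamber top [688.7  47.7] IoU 0.89 area 487.0 536 0.88
chamber scene [692.5  40.8] IoU 0.77 area 245.0 300 0.49
plate top [674.3  54.1] IoU 0.37 area 451.0 1026 0.83
plate scene [668.1  62. ] IoU 0.5 area 155.0 281 0.7
[302 145] [280 156]
```

View pics/n.png

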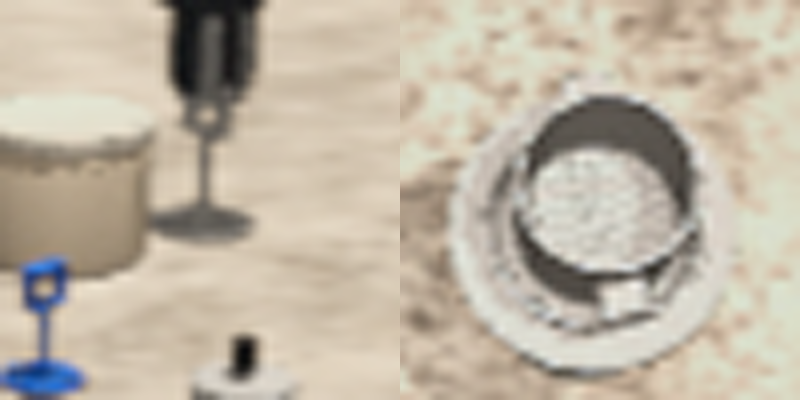

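Left crop: press hangs straight, disc at (205,222), within 1 px of where a centred grasp puts it. Right crop: the chamber is upright in the collar, rim centred at (607,185). Carrying the press over.

Emit:
{"name": "apply_moves", "arguments": {
  "increments": "-0.2 0.3 0 0 0 0 -1;-0.4 0.55 0 0 0 0 -1;-0.5 0.7 0 0 0 0 -1;-0.4 0.57 0 0 0 0 -1;-0.22 0.3 0 0 0 0 -1"
}}

```text
clock: 27.18
ee_pos: [688.0, 50.0, 208.8]
orientation: [-0.41, -3.113, 0.0]
ft_force: [0.4, -0.1, -1.1]
opening: 8.7
grip_force: 29.8
```

Emit:
{"name": "apply_moves", "arguments": {
  "increments": "0 0 0.1 0 0 0 -1;0 0 0.1 0 0 0 -1;0 0 0 0 0 0 -1;0 0 0 0 0 0 -1;0 0 0 0 0 0 -1"
}}

```text
clock: 27.8
ee_pos: [687.0, 48.2, 198.7]
orientation: [0.412, 3.114, 0.0]
ft_force: [0.1, -0.2, 0.0]
opening: 8.7
grip_force: 29.8
```

Run:
```python
from h import *
a=grab_frame("scene"); go(688,48.2,145)
e=state()["ee_pos"]
I=lambda n,q:proj(n,q).round().astype(int)
p=I("scene",[688,48.2,136]); print(p,"disc",proj("scene",[e[0],e[1],e[2]-52.5]).round(1),"rim ctr",proj("scene",[688,48.2,136.5]).round(1))
cv2.imwrite("pics/o.png",cv2.resize(a[p[1]-25:p[1]+25,p[0]-25:p[0]+25],(500,500),interpolation=cv2.INTER_CUBIC)[:,:,::-1])
```

```text
t 27.85 pos [687.   48.2 198.7] zaxis [ 0.001 -0.    -1.   ] yaw_x 164.9 F [-0.4  0.9  0.5] open 9.0 grip 29.8 j [-0.05  0.57  0.36  1.36 -0.    0.21]
delta units [-0.016  0.003  0.894]
[248 153] disc [248.1 150.2] rim ctr [247.9 152.9]
```

View pics/o.png

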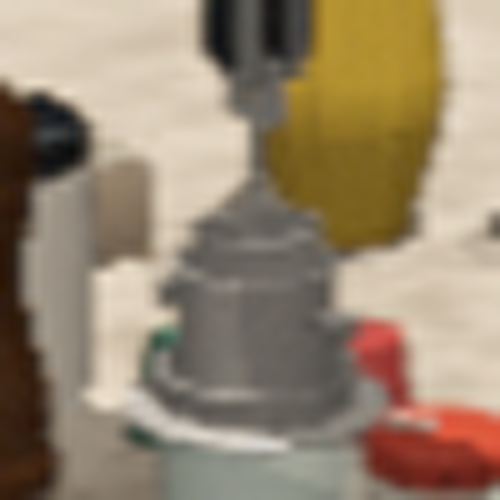

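The disc (190–328 wide, centre 259) is centred over the rim (185–335, centre 260). Lowering stepwise.

Emit:
{"name": "apply_moves", "arguments": {
  "increments": "-0.01 0 0.08 0 0 0 -1;0 0 0.08 0 0 0 -1;0 0 0.08 0 0 0 -1;0 0 0.08 0 0 0 -1;0 0 0 0 0 0 -1"
}}

```text
clock: 28.48
ee_pos: [687.4, 48.3, 178.6]
orientation: [-0.412, -3.114, 0.0]
ft_force: [-0.5, 0.3, -0.4]
opening: 8.8
grip_force: 29.8
```

Emit:
{"name": "apply_moves", "arguments": {
  "increments": "0 0 0.12 0 0 0 -1;0 0 0.12 0 0 0 -1;0 0 0.12 0 0 0 -1;0 0 0.1 0 0 0 -1;0 0 0 0 0 0 -1"
}}

```text
clock: 29.1
ee_pos: [687.4, 48.3, 150.9]
orientation: [-0.412, -3.114, 0.0]
ft_force: [-0.9, -0.4, -1.8]
opening: 8.4
grip_force: 29.8
```

Emit:
{"name": "apply_moves", "arguments": {
  "increments": "0 0 0.04 0 0 0 -1;0 0 0.04 0 0 0 -1;0 0 0.02 0 0 0 -1;0 0 0 0 0 0 -1;0 0 0 0 0 0 -1"
}}

```text
clock: 29.72
ee_pos: [687.7, 48.2, 145.5]
orientation: [0.412, 3.114, -0.0]
ft_force: [-0.5, 0.8, -1.7]
opening: 8.7
grip_force: 29.8
```

Emit:
{"name": "apply_moves", "arguments": {
  "increments": "0 0 0.015 0 0 0 -1;0 0 0.015 0 0 0 -1;0 0 0 0 0 0 -1;0 0 0 0 0 0 -1;0 0 0 0 0 0 -1"
}}

```text
clock: 30.35
ee_pos: [688.1, 48.1, 145.1]
orientation: [0.412, 3.112, -0.0]
ft_force: [-3.4, -1.3, 12.5]
opening: 8.9
grip_force: 31.0
```

Emit:
{"name": "apply_moves", "arguments": {
  "increments": "0 0 0 0 0 0 -0.6;0 0 0 0 0 0 -0.4;0 0 0 0 0 0 -0.1;0 0 0 0 0 0 0;0 0 0 0 0 0 0"
}}

```text
clock: 30.98
ee_pos: [687.6, 48.3, 143.6]
orientation: [-0.412, -3.114, 0.0]
ft_force: [0.3, 0.3, -0.1]
opening: 42.7
grip_force: 0.0
```

Emit:
{"name": "apply_moves", "arguments": {
  "increments": "0 0 -0.1 0 0 0 0;0 0 -0.4 0 0 0 0;0 0 -0.5 0 0 0 0;0 0 -0.3 0 0 0 0;0 0 0 0 0 0 0"
}}

```text
clock: 31.6
ee_pos: [688.3, 48.2, 223.1]
orientation: [0.411, 3.112, 0.0]
ft_force: [0.1, 0.5, -0.8]
opening: 43.0
grip_force: 0.0
```

Run:
```python
from h import *
b=grab_frame("top"); a=grab_frame("scene")
g=b.astype(int).max(2); s=g[175:195,365:395]; v,u=np.nonzero(s<60); w=60-s[v,u]
c=np.array([365+(u*w).sum()/w.sum(),175+(v*w).sum()/w.sum()]); print("knob px",c,len(u),ray("top",c,44).round(1),ray("top",c,50).round(1))
p=proj("scene",[633,-214,44]).round().astype(int); g=a.astype(int).max(2)[p[1]-12:p[1]+12,p[0]-12:p[0]+12]; v,u=np.nonzero(g<70); print("scene knob",len(u),u.mean()+p[0]-12,v.mean()+p[1]-12,"model",proj("scene",[633,-214,44]))
fit("lid",near=[633,-214,20])
go(633,-214,150)
```

```text
knob px [373.78730159 184.91507937] 123 [ 632.5 -196.1   44. ] [ 631.2 -194.3   50. ]
scene knob 7 307.42857142857144 164.28571428571428 model [306.77338092 163.49693317]
lid top [ 633.6 -232.3] IoU 0.5 area 299.0 594 0.7
lid scene [ 627.5 -210.9] IoU 0.89 area 215.0 220 0.52
t 31.8 pos [687.3  48.3 220.7] zaxis [-0.001  0.    -1.   ] yaw_x 164.9 F [-0.1 -0.4  0.3] open 42.9 grip 0.0 j [-0.05  0.57  0.42  1.42 -0.    0.21]
delta units [-0.264 -4.456  1.179]
```

Run:
```python
from h import *
b=cv2.imread("pics/b.png"); g=b.max(2)[215:265,690:760]; v,u=np.nonzero(g<70); c=np.array([(u.mean()+690+.5)/4+199.5,(v.mean()+215+.5)/4+124.5]); print(c,len(u)/16,[ray("top",c,z).round(1) for z in (44,49)],ray("scene",(307.4,164.3),44).round(1))
```

```text
[380.57606383 184.63776596] 29.375 [array([ 633.3, -213.6,   44. ]), array([ 632.2, -212. ,   49. ])] [ 625.9 -208.4   44. ]
```

Emit:
{"name": "apply_moves", "arguments": {
  "increments": "-0.04 -0.7 0 0 0 0 0.1;-0.04 -0.75 0 0 0 0 0.1;-0.04 -0.75 0.1 0 0 0 0.1;-0.04 -0.75 0.3 0 0 0 0.1;-0.04 -0.75 0.4 0 0 0 0.1"
}}

```text
clock: 32.42
ee_pos: [641.0, -170.6, 172.8]
orientation: [-0.412, -3.115, 0.0]
ft_force: [-0.5, 0.2, 0.2]
opening: 47.1
grip_force: 0.0
```

Emit:
{"name": "apply_moves", "arguments": {
  "increments": "-0.04 -0.75 0.4 0 0 0 0.1;0 0 0.5 0 0 0 0.1;0 0 0.4 0 0 0 0.1;0 0 0 0 0 0 0.1;0 0 0 0 0 0 0.1"
}}

```text
clock: 33.05
ee_pos: [632.4, -213.3, 96.4]
orientation: [0.411, 3.114, -0.0]
ft_force: [-0.4, 0.1, -0.4]
opening: 46.6
grip_force: 0.0
```

Run:
```python
from h import *
go(632.5,-213.5,39)
b=grab_frame("top"); a=grab_frame("scene")
fit("lid",near=[633,-214,20])
r=fit("chamber",z0=87.5,near=[688,48,110]); print([(cen(d["pixels"].astype(float)).round(1),round(d["p"],2)) for d in regions_of("press","top")[:3]],proj("top",[688,48.2,92]),proj("top",[688,48.2,152]))
f=lambda im,p,r=25,s=400:cv2.resize(im[p[1]-r:p[1]+r,p[0]-r:p[0]+r],(s,s),interpolation=cv2.INTER_CUBIC)
I=lambda n,q:proj(n,q).round().astype(int)
cv2.imwrite("pics/p.png",np.hstack([f(a,I("scene",[632,-213,40])),f(b,I("top",[688,48,120]))])[:,:,::-1])
```

```text
t 33.05 pos [ 632.4 -213.3   96.4] zaxis [ 0.001 -0.    -1.   ] yaw_x 165.0 F [-0.4  0.1 -0.4] open 46.6 grip 0.0 j [-0.45  0.57  0.08  1.08  0.   -0.18]
delta units [-0.002 -0.003  0.957]
lid top [ 630.6 -215.4] IoU 0.88 area 537.0 593 0.81
lid scene [ 630.7 -215.3] IoU 0.9 area 208.0 218 0.7
chamber top [689.   46.4] IoU 0.49 area 303.0 536 0.85
chamber scene [688.   45.7] IoU 0.69 area 221.0 301 0.47
[(array([280.6, 155.5]), 0.55), (array([375.3, 141.9]), 0.5)] [279.54233611 158.48531401] [281.32741953 151.51626358]
```

View pics/p.png

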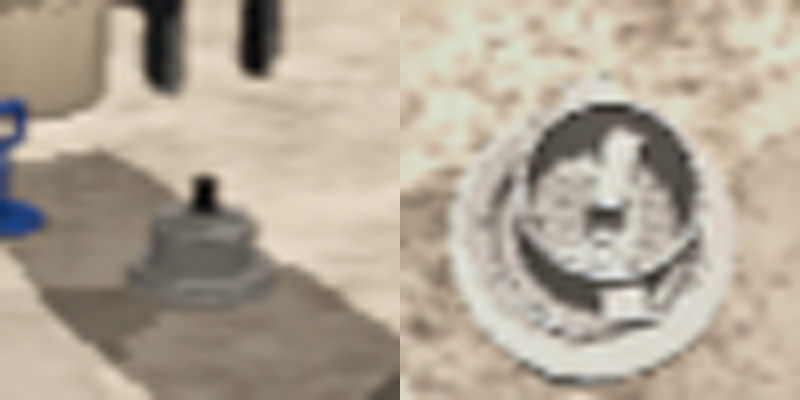

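Left crop: fingers hang either side of the lid's knob (205,192). Right crop: press disc lies flat inside the chamber (605,210) with the loop up at (620,155). Taking the lid; no picture views remain, so I work from numbers now.

Emit:
{"name": "apply_moves", "arguments": {
  "increments": "0 -0.01 0.4 0 0 0 0.1;0 0 0.3 0 0 0 0.1;0 0 0.15 0 0 0 0.1;0 0 0.1 0 0 0 0.1;0 0 0 0 0 0 0.1"
}}

```text
clock: 34.02
ee_pos: [632.0, -213.9, 38.8]
orientation: [-0.412, -3.114, -0.0]
ft_force: [0.3, 0.3, -0.4]
opening: 46.9
grip_force: 0.0
```

Emit:
{"name": "apply_moves", "arguments": {
  "increments": "0 0 0 0 0 0 -0.3;0 0 0 0 0 0 -0.5;0 0 0 0 0 0 -1;0 0 0 0 0 0 -1;0 0 0 0 0 0 -1",
  "force": 40
}}

```text
clock: 34.65
ee_pos: [632.2, -214.0, 39.1]
orientation: [0.412, 3.114, -0.0]
ft_force: [-0.3, -0.5, 6.1]
opening: 12.5
grip_force: 39.0
```

Emit:
{"name": "apply_moves", "arguments": {
  "increments": "0 0 -0.1 0 0 0 -1;0 0 -0.5 0 0 0 -1;0 0 -0.8 0 0 0 -1;0 0 -0.9 0 0 0 -1;0 0 -0.8 0 0 0 -1"
}}

```text
clock: 35.28
ee_pos: [631.8, -213.7, 226.9]
orientation: [0.412, 3.114, -0.0]
ft_force: [1.0, -0.8, -0.3]
opening: 13.0
grip_force: 39.0
```

Run:
```python
from h import *
b=grab_frame("top"); a=grab_frame("scene")
go(688,47.8,168); e=state()["ee_pos"]; print(e)
fit("lid",z0=e[2]-39,near=[e[0],e[1],e[2]-20]); fit("lid")
```

```text
t 35.38 pos [ 633.4 -214.5  230.1] zaxis [ 0.007 -0.003 -1.   ] yaw_x 164.9 F [ 0.2  0.  -2.1] open 12.7 grip 39.0 j [-0.45  0.52  0.35  1.4   0.   -0.19]
delta units [0.264 4.459 1.028]
[ 633.41768575 -214.48605394  230.13599526]
lid top [ 624.  -208.1] IoU 0.66 area 601.0 852 0.81
lid scene [ 633.3 -217.9] IoU 0.84 area 229.0 224 0.64
lid top [ 670.4 -276. ] IoU 0.72 area 601.0 588 0.81
lid scene [1087.2 -857.3] IoU 0.42 area 229.0 96 0.64
```

Emit:
{"name": "apply_moves", "arguments": {
  "increments": "0.02 0.4 0 0 0 0 -1;0.04 0.75 0 0 0 0 -1;0.04 0.85 0 0 0 0 -1;0.04 0.85 0 0 0 0 -1;0.04 0.75 0 0 0 0 -1"
}}

```text
clock: 36.2
ee_pos: [677.4, 0.7, 223.8]
orientation: [-0.41, -3.113, -0.0]
ft_force: [0.7, -0.9, -0.2]
opening: 12.7
grip_force: 39.0
```

Emit:
{"name": "apply_moves", "arguments": {
  "increments": "0.03 0.56 0 0 0 0 -1;0.02 0.3 0 0 0 0 -1;0 0 0.25 0 0 0 -1;0 0 0.25 0 0 0 -1;0 0 0 0 0 0 -1"
}}

```text
clock: 36.83
ee_pos: [687.4, 48.1, 193.4]
orientation: [-0.412, -3.112, 0.0]
ft_force: [1.2, 0.2, -0.4]
opening: 13.0
grip_force: 39.1
```

Run:
```python
from h import *
a=grab_frame("scene"); go(688,48.2,168); e=state()["ee_pos"]
fit("lid",("scene",),z0=e[2]-39.1,near=[e[0],e[1],e[2]-20])
fit("tumbler",("scene",)); fit("plate",("scene",),z0=77)
```

```text
t 36.88 pos [687.8  48.  194.4] zaxis [-0.001 -0.    -1.   ] yaw_x 164.9 F [ 0.1 -0.1  0. ] open 12.7 grip 39.1 j [-0.05  0.57  0.35  1.35 -0.    0.21]
delta units [-0.003  0.004  0.44 ]
lid scene none
tumbler scene [658.3  75.3] IoU 0.73 area 439.0 605 0.63
plate scene [669.6  64.5] IoU 0.55 area 163.0 279 0.71
```

Emit:
{"name": "apply_moves", "arguments": {
  "increments": "0 0 0.1 0 0 0 -1;0 0 0.08 0 0 0 -1;0 0 0.06 0 0 0 -1;0 0 0.05 0 0 0 -1;0 0 0 0 0 0 -1"
}}

```text
clock: 37.65
ee_pos: [688.1, 48.1, 177.0]
orientation: [-0.412, -3.114, 0.0]
ft_force: [-0.1, -0.6, -1.3]
opening: 12.8
grip_force: 39.1
```

Emit:
{"name": "apply_moves", "arguments": {
  "increments": "0 0 0.04 0 0 0 -1;0 0 0.04 0 0 0 -1;0 0 0.03 0 0 0 -1;0 0 0 0 0 0 -1;0 0 0 0 0 0 -1"
}}

```text
clock: 38.28
ee_pos: [688.3, 48.1, 170.7]
orientation: [0.412, 3.114, 0.0]
ft_force: [-0.1, 0.2, -1.7]
opening: 12.7
grip_force: 39.1
```

Emit:
{"name": "apply_moves", "arguments": {
  "increments": "0 0 0.02 0 0 0 -1;0 0 0.02 0 0 0 -1;0 0 0.01 0 0 0 -1;0 0 0 0 0 0 -1;0 0 0 0 0 0 -1"
}}

```text
clock: 38.9
ee_pos: [688.2, 48.1, 167.8]
orientation: [0.412, 3.114, -0.0]
ft_force: [-0.4, -0.4, 0.8]
opening: 13.6
grip_force: 39.2
```

Emit:
{"name": "apply_moves", "arguments": {
  "increments": "0 0 0.015 0 0 0 -1;0 0 0.015 0 0 0 -1;0 0 0 0 0 0 -1;0 0 0 0 0 0 -1;0 0 0 0 0 0 -1"
}}

```text
clock: 39.52
ee_pos: [688.8, 48.1, 167.6]
orientation: [0.411, 3.112, 0.0]
ft_force: [-2.5, 0.6, 15.0]
opening: 12.6
grip_force: 40.5
```

Contact is at TCP 167.6, where a seated lid puts it (168.1). Releasing and retreating upward.

Emit:
{"name": "apply_moves", "arguments": {
  "increments": "0 0 -0.02 0 0 0 -0.6;0 0 0 0 0 0 -0.4;0 0 0 0 0 0 -0.1;0 0 0 0 0 0 0;0 0 0 0 0 0 0"
}}

```text
clock: 40.15
ee_pos: [688.2, 48.1, 166.9]
orientation: [-0.412, -3.114, -0.0]
ft_force: [0.2, -1.0, 0.5]
opening: 42.6
grip_force: 0.0
```

Emit:
{"name": "apply_moves", "arguments": {
  "increments": "0 0 -0.1 0 0 0 0;0 0 -0.4 0 0 0 0;0 0 -0.6 0 0 0 0;0 0 -0.5 0 0 0 0;0 0 0 0 0 0 0"
}}

```text
clock: 40.78
ee_pos: [689.0, 48.1, 265.7]
orientation: [0.411, 3.11, 0.001]
ft_force: [0.0, -0.4, -0.3]
opening: 42.9
grip_force: 0.0
```

Emit:
{"name": "apply_moves", "arguments": {
  "increments": "0.2 -0.8 0 0 0 0 0;0.2 -0.8 0 0 0 0 0;0.2 -0.8 0 0 0 0 0;0.2 -0.8 0 0 0 0 0;0.2 -0.8 0 0 0 0 0"
}}

```text
clock: 41.4
ee_pos: [566.7, -169.2, 262.6]
orientation: [-0.411, -3.114, -0.0]
ft_force: [0.1, 0.2, 0.4]
opening: 42.6
grip_force: 0.0
```

Run:
```python
from h import *
b=grab_frame("top"); a=grab_frame("scene"); go(688,48,200)
fit("lid",z0=129,near=[688,48,145])
for q in ("timer","honey","mug"): fit(q)
# knob (dark) position in both views vs model
for n,im in (("top",b),("scene",a)):
    m=proj(n,[688,48,173]); p=m.round().astype(int); g=im.astype(int).max(2)[p[1]-8:p[1]+9,p[0]-8:p[0]+9]; v,u=np.nonzero(g<70); print(n,"knob",len(u),(u.mean()+p[0]-8).round(1),(v.mean()+p[1]-8).round(1),"model",m.round(1))
```

```text
t 41.5 pos [ 565.9 -171.3  262.8] zaxis [-0.001 -0.    -1.   ] yaw_x 164.7 F [ 1.1 -0.3  0.2] open 42.7 grip 0.0 j [-0.43  0.37  0.2   1.4  -0.   -0.16]
delta units [-1.002  4.062  1.043]
lid top [689.2  46.2] IoU 0.91 area 654.0 719 0.85
lid scene [685.2  49.6] IoU 0.88 area 250.0 276 0.61
timer top [708.5 -70.4] IoU 0.84 area 446.0 532 0.83
timer scene [702.2 -65.7] IoU 0.71 area 188.0 265 0.56
honey top [763.7 170. ] IoU 0.91 area 692.0 757 0.79
honey scene [758.6 174.3] IoU 0.88 area 528.0 596 0.79
mug top [438.5 329.4] IoU 0.78 area 1374.0 1385 0.63
mug scene [436.6 326. ] IoU 0.88 area 1432.0 1624 0.57
top knob 29 282.0 148.3 model [282.1 148.9]
scene knob 16 248.5 142.8 model [247.9 142.4]
```

The knob is within about 0.6 px of the fully seated model in both cameras, and the mug, honey jar and timer haven't moved. Handing in.

```bash
python3 -c "
from rig import *
print(hand_in())"
```

```text
the job is handed in; nothing more can be done
None
```

The drip-coffee maker is assembled on the glass in the order asked (plate, chamber, press, lid) and handed in at about 41.5 s. Contact heights, and camera fits of the lid and bystanders, show each part seated, and the mug, honey jar and timer where they were. No verdict came back.

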